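# Latch the bell tray

### The arm

A 7-joint arm with a two-finger parallel gripper is mounted at the origin on the work surface. World frame = base frame: x ahead of the robot, y to its left, z up, the work surface at z = 0. Lengths are in m, angles in rad, forces in N, time in s.
With the tool pointing down it reaches from about 0.4 to 0.875 m from the base axis. Payload 6.5 kg.
Tool frame: the origin (TCP) lies midway between the tips of the shut fingers; the grasp point (between the pads) lies 19 mm behind it; z points along the fingers, y is the line along which they close (so a half turn about z gives the same grasp; the last joint's range is limited). The gripper opens to 88 mm and grips with 3 to 60 N. Pads are 18 mm wide; open, the fingers measure 123 mm over their backs; the gripper's body (75 mm by 187 mm) begins 45 mm behind the grasp point.
Start: joints at [1.201, 0.536, -0.004, 1.538, 0.003, 1.067, -0.071], TCP at [0.194, -0.62, 0.239] pointing down, gripper open.
Joint ranges: [-2.7, 2.7], [-0.37, 2.16], [-1.27, 1.26], [0.24, 2.4], [-1.31, 4.45], [0.19, 1.91], [-2.76, 2.76]. Speed limits (rad/s): [2.39, 2.39, 3.14, 3.14, 3.14, 3.14, 3.14].

### API

Orientations are given as a unit quaternion [x, y, z, w].
In Python, from plant import * gives the robot as it stands.
- The arm moves only by the tool play_rows, never from a script. Its arguments are lists of equal length, an entry for each row: "linear": the shift along the tool's x, y, z in units of 40 mm (1.0 is 40 mm), a list of three; "dr": the turn, a rotation vector about the tool's x, y, z in units of 8 degrees (1.0 is 8 degrees), a list of three. In form: {"linear": [[x, y, z], ...], "dr": [[ax, ay, az], ...]}. A call has 1 to 8 rows; each row shifts and turns the commanded pose from where the row before left it, along the tool's axes as they then stand; what a row does not reach is not made up. A row lasts 1/10 s, in which the tool goes at most 50 mm and 8.59 degrees, less where a joint would pass 70% of its speed; a pose out of reach is approached as far as the arm can. A call is refused whole if a number of a shift passes 1 or a number of a turn 1, either way. A call with a gripper value outside its range is refused whole. "jaw" is the finger opening in mm, from 0 to 88.1, set as the call begins (left out, the last holds). The fingers move at their own pace and stop on an object; "force" is the grip in N (left out, the last holds). Time passes only in rows, so rows that do not move let the fingers close. It gives the time, the measured TCP pose, the force, the opening and the grip force at its end, in the units of the state.
- sense(): the state, without advancing time (a new reading comes with each control period).
- grab_frame(name): name is "side" or "top" or "wrist"; returns a dict with "color" (480x640x3 uint8, red, green, blue), "depth" (480x640 float32, m along the optical axis (not along the pixel's ray), 0 where there is no reading), "camera_matrix" (3x3 intrinsics, pixels), "R" (3x3) and "t" (3): a world point X has camera coordinates R X + t. Camera axes: x right, y down, z forward; pixel columns grow to the right and rows downward; lengths in m; the calibration is good to about 2 mm. A picture is of the moment at which its call begins.
- close_job(): hands the job in; it is judged then, once.
The state is a dict: "clock": time; "qpos": joint angles; "dq": joint speeds; "tau": joint torques, N m; "tool_pos": TCP position; "tool_rot": TCP orientation; "force": force on the tool from outside, world axes, zero at the start; "ft_torque": the same for the moment, N m; "opening": finger opening in m; "grip_force": force on a finger pad.
Only numpy, scipy, OpenCV 4.12 (cv2) and the standard library are available. Lean on these libraries where they do the work, as an engineer would, in place of code of your own. Each camera call takes 0.05 s, during which the arm holds its last target. There are 200 camera calls.

### The job

Shut the sliding tray of finished bells on its board: lift the latch bar over the keeper's tooth, move the tray in, and let the bar drop all the way down so that its notch sits over the tooth and locks the tray. Work gently and by feel, never forcing the bar or the fingers against the keeper, then let go; leave the handbell, the pliers and the dish where they are.

Things in the scene. Friction and masses are not known exactly. Their poses are not given: they have to be found in the camera images.
- base: Plywood board 200 x 480 x 16 mm, screwed to the bench, carrying the fixture. Origin on its underside, on the fixture's centre line (the board runs from y = -220 to +260 mm in its own frame). Its own +y is the direction in which the tray slides shut; x is across; z up. The line x = 0 carries the latch bar and the keeper.
- tray (a joint): Wooden tray (154 x 170 mm, walls up to 52 mm above the bench) with two bells, sliding along base +y. Value in m: 0 = fully open, 0.105 = end stop; first at 0 to 0.01. About 3 N of friction, no spring: it stays where it is left. The notch is over the tooth at 0.075 plus the tooth's offset (see keeper), 3 mm either way.
- bar (a joint): Steel latch bar, 0.16 to 0.26 kg, hinged on the tray's +y end, lying along base +y. Value in rad: 0 = level, all the way down on its own stop; grows as the free end rises, to 0.9; falls by its weight. 16 mm wide, 26 mm deep (6 mm above to 20 mm below the hinge line), end 190 mm from the hinge. Lifted 0.1 rad it clears the tooth; resting beside its notch on the tooth it reads 0.06 to 0.12.
- bar_hinge (a point): Point on the bar's hinge axis (axis along base x), bar mid-width, 60 mm above the bench; moves with the tray.
- pin (a point): Centre of the bar's grip: a steel cross pin 16 mm in diameter, 40 mm long along base x, on a short post on top of the bar, 105 mm from the hinge along the bar and 24 mm above the hinge line (84 mm above the bench when the bar is down). Pinch its two ends from above. It turns with the bar; free space on both sides.
- notch (a point): Centre of the notch in the bar's underside, level with the bar's lower face, 150 mm from the hinge, 20 mm below the hinge line. The notch is 16 mm long along the bar, 14 mm high, open downwards and to both sides; beyond it the bar ends in a blunt 32 mm nose, and the underside between hinge and notch is plain.
- keeper: Dark steel plate 60 x 76 x 12 mm, origin under its centre, 205 mm along base +y from the base origin. On it stands the rigid tooth: an upright plate 44 mm wide (base x), 10 mm thick (base y), its flat crown 52 mm above the bench. The tooth is clamped up to 18 mm before or beyond the plate's centre along base y; this offset is not measured: find it by feel or by eye.
- handbell: Loose brass handbell, 72 mm across the mouth, 108 mm high, standing on its mouth; origin at the centre of its underside. Bystander.
- pliers: Loose pliers with red grips, 170 mm long, lying flat; origin near the pivot. Bystander.
- dish: Loose white ceramic dish, 80 mm across, 30 mm high; origin at the centre of its underside. Bystander.

How it is judged:
By the outcome, as a careful person would: the job done as asked, in the order asked, and still so for the second after the job is handed in, with the robot touching nothing.
It also fails if it takes over 58 s, if anything falls off the work surface, if the arm or the gripper's body presses on something with over 40 N, if the wrist force passes 120 N, or if a joint passes its speed limit or range.

## Working session

There is one attempt and no reset: what is moved stays moved. The work goes in short steps, Python scripts to look and compute and a tool call to move; the robot and the scene stay as the last step left them, time stands still between calls to the robot, and variables do not carry over. Pictures are saved under pics/ and viewed, at most 10 in all, crops included, and the job is handed in when it is done.

Besides the shell and the picture viewer there is one more tool, called after "Call:" as a command line: name --argument value ..., lists and objects as JSON in quotes. play_rows: Moves the arm, as the interface text tells. Its arguments: {"type":"object","properties":{"linear":{"type":"array"},"dr":{"type":"array"},"jaw":{"type":"number"},"force":{"type":"number"}},"required":["linear","dr"]}

```bash
mkdir -p pics; ls
python3 - <<'E'
from plant import *
import cv2,numpy as np
s=sense();print(s)
ims=[]
for n in("top","side"):
    f=grab_frame(n);np.savez(f"{n}0.npz",**f);cv2.imwrite(f"pics/{n}0.png",f["color"][:,:,::-1])
    print(n,f["camera_matrix"],f["R"],f["t"])
E
```

```text
pics
{'clock': 0.0, 'qpos': array([ 1.20080902,  0.53712859, -0.00447255,  1.53888163,  0.00260632,
        1.06731746, -0.07120354]), 'dq': array([-1.22009273e-03,  8.97932242e-04, -2.13448061e-05,  9.30742371e-04,
        3.16176049e-04, -9.78221335e-04,  1.51543537e-03]), 'tau': array([-8.93606048e-04, -5.70978677e+01,  9.90649201e-01, -2.51599717e+01,
       -5.61770867e-02,  1.80025626e-02,  2.12219720e-04]), 'tool_pos': array([ 0.19425174, -0.61963775,  0.23785981]), 'tool_rot': array([ 9.88478336e-01,  1.51359938e-01, -1.87555737e-04, -8.44007805e-04]), 'force': array([ 0.26842347,  0.43073075, -0.23655625]), 'ft_torque': array([ 0.01228297,  0.00229157, -0.0081274 ]), 'grip_force': 0.0, 'opening': 0.08821345465365991}
top [[543.26683533   0.         312.42795688]
 [  0.         543.26683533 236.60433891]
 [  0.           0.           1.        ]] [[-0.00759192 -0.99993568 -0.00842563]
 [-0.99112894  0.00864256 -0.13262253]
 [ 0.13268682  0.00734402 -0.99113081]] [-0.01738044  0.61915746  1.05659851]
side [[513.2705423    0.         319.67898819]
 [  0.         513.2705423  241.18828008]
 [  0.           0.           1.        ]] [[-0.8093661  -0.58730127 -0.00193327]
 [-0.37661636  0.52153922 -0.76560888]
 [ 0.45065135 -0.61892977 -0.64330343]] [0.48527808 0.31879706 0.60610489]
```

View pics/top0.png

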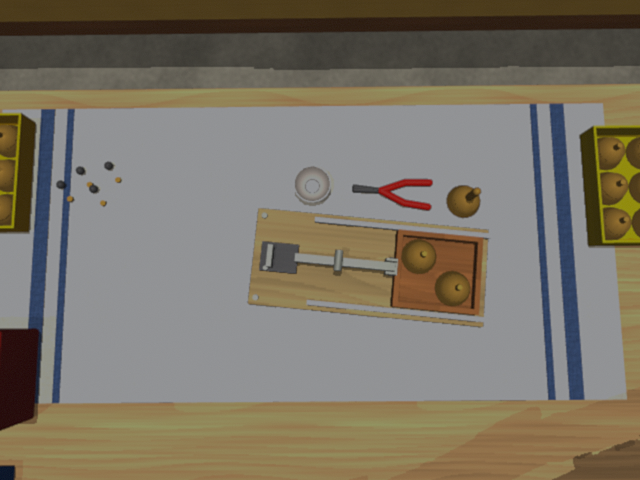

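View pics/side0.png

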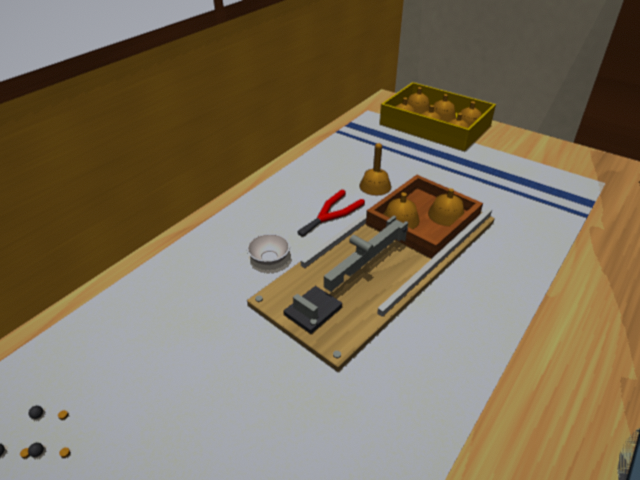

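The top view shows the board's corners at about (258,209), (487,232), (484,325) and (249,303). The keeper is at (280,258), with the tooth at (268,256) on its far side. The pin is at (339,261) and the bar runs from 295 to 395. The side view agrees.

```bash
cat > h.py <<'E'
import numpy as np,cv2
def cloud(f):
    K,R,t=f["camera_matrix"],f["R"],f["t"]
    v,u=np.mgrid[:480,:640];z=f["depth"]
    c=np.stack([(u-K[0,2])/K[0,0]*z,(v-K[1,2])/K[1,1]*z,z],-1)
    return (c-t)@R
def ray(f,u,v,h):
    K,R,t=f["camera_matrix"],f["R"],f["t"]
    d=R.T@np.linalg.inv(K)@[u,v,1];o=-R.T@t
    return o+d*(h-o[2])/d[2]
E
python3 - <<'E'
from h import *
f=np.load("top0.npz");c=cloud(f)
cor=np.array([ray(f,u,v,.016) for u,v in[(258,209),(487,232),(484,325),(249,303)]])
print(cor.round(4))
print([np.linalg.norm(cor[i]-cor[i-1]).round(4) for i in range(4)])
d=(cor[0]+cor[3]-cor[1]-cor[2])[:2];d/=np.linalg.norm(d);print("ydir",d,np.degrees(np.arctan2(d[1],d[0])))
e=np.array([d[1],-d[0]])
m=cor.mean(0)[:2]; o=m-d*.02
print("origin",o)
for n in("top","side"):
    c=cloud(np.load(n+"0.npz"));q=c[...,:2]-o
    X=q@e;Y=q@d;Z=c[...,2]
    for nm,x0,x1,y0,y1,z0,z1 in[("pin",-.03,.03,-.0,.2,.083,.1),("bar",-.03,.03,-.05,.2,.058,.075),("tooth",-.04,.04,.17,.25,.046,.058),("plate",-.06,.06,.14,.26,.024,.034),("tray",-.1,.1,-.23,.1,.045,.056)]:
        k=(X>x0)&(X<x1)&(Y>y0)&(Y<y1)&(Z>z0)&(Z<z1)
        if k.sum()<3: print(n,nm,k.sum());continue
        print(n,nm,k.sum(),"X",np.percentile(X[k],[2,50,98]).round(4),"Y",np.percentile(Y[k],[2,50,98]).round(4),"Z",np.percentile(Z[k],[2,50,98]).round(4), c[k].mean(0).round(4))
E
```

```text
[[ 0.6814  0.0907  0.016 ]
 [ 0.6288 -0.3827  0.016 ]
 [ 0.4394 -0.3671  0.016 ]
 [ 0.4871  0.1079  0.016 ]]
[np.float64(0.195), np.float64(0.4763), np.float64(0.1901), np.float64(0.4774)]
ydir [0.10515708 0.99445562] 83.96378303398896
origin [ 0.55706083 -0.15766795]
top pin 170 X [-0.0185  0.0002  0.0196] Y [0.0793 0.0869 0.0944] Z [0.0845 0.0902 0.0948] [ 0.5665 -0.0713  0.0901]
top bar 883 X [-0.0131  0.001   0.0142] Y [-0.0274  0.0523  0.1674] Z [0.0602 0.0661 0.0715] [ 0.5645 -0.0972  0.066 ]
top tooth 119 X [-0.0203  0.0006  0.0228] Y [0.2186 0.2233 0.2285] Z [0.0469 0.0519 0.0559] [0.5814 0.0639 0.0518]
top plate 912 X [-0.0279 -0.0002  0.0302] Y [0.1696 0.2018 0.2425] Z [0.0245 0.0282 0.0327] [0.5791 0.0448 0.0283]
top tray 1934 X [-0.0748 -0.0019  0.0774] Y [-0.1972 -0.1167 -0.0277] Z [0.0457 0.0518 0.0556] [ 0.5452 -0.2688  0.0515]
side pin 188 X [-0.0197 -0.0007  0.0201] Y [0.0827 0.091  0.0955] Z [0.0834 0.0891 0.092 ] [ 0.5662 -0.0678  0.0886]
side bar 983 X [-0.015  -0.002   0.0133] Y [-0.0248  0.0878  0.1715] Z [0.0586 0.0649 0.0703] [ 0.5635 -0.0854  0.0646]
side tooth 242 X [-0.0213 -0.0006  0.0216] Y [0.1706 0.2238 0.2296] Z [0.0463 0.0508 0.0566] [0.5792 0.056  0.0506]
side plate 1102 X [-0.0293 -0.0044  0.0292] Y [0.1696 0.2005 0.244 ] Z [0.0247 0.0273 0.0324] [0.5758 0.0482 0.0275]
side tray 1924 X [-0.0765 -0.0078  0.0764] Y [-0.1966 -0.0852  0.0785] Z [0.0453 0.0506 0.0553] [ 0.5412 -0.2476  0.0502]
```

```bash
python3 - <<'E'
import cv2
a=cv2.imread("pics/top0.png")[195:335,240:500];b=cv2.imread("pics/side0.png")[170:370,230:500]
a=cv2.resize(a,(540,290),interpolation=2);b=cv2.resize(b,(405,300),interpolation=2)
import numpy as np
o=np.zeros((600,600,3),np.uint8);o[:290,:540]=a;o[300:,:405]=b
cv2.imwrite("pics/crop0.png",o)
E
cat >> h.py <<'E'
from scipy.spatial.transform import Rotation as Ro
D=np.array([.10516,.99446]);E_=np.array([D[1],-D[0]]);O=np.array([.55706,-.15767])
def world(X,Y,z): return np.r_[O+E_*X+D*Y,z]
def status(s):
    p=s["tool_pos"];q=p[:2]-O
    r=Ro.from_quat(s["tool_rot"])
    print("t",round(s["clock"],2),"base XYZ mm",(np.r_[q@E_,q@D,p[2]]*1000).round(1),"F base",np.round([s["force"][:2]@E_,s["force"][:2]@D,s["force"][2]],1),"open",round(s["opening"]*1e3,1),"grip",round(s["grip_force"],1))
    return r
RT=Ro.from_matrix(np.c_[np.r_[-D,0],np.r_[-E_,0],[0,0,-1]])  # placeholder, sign chosen in need()
def need(s,target):
    p=s["tool_pos"];r=Ro.from_quat(s["tool_rot"]);best=None
    for sg in(1,-1):
        y=np.r_[sg*E_,0];z=np.array([0,0,-1.]);R=Ro.from_matrix(np.c_[np.cross(y,z),y,z])
        dv=(r.inv()*R).as_rotvec()
        if best is None or np.linalg.norm(dv)<np.linalg.norm(best):best=dv
    print("tool shift units",(r.inv().apply(target-p)/.04).round(3),"turn units",(np.degrees(best)/8).round(3))
    return best
E
python3 - <<'E'
from h import *
from plant import sense
s=sense();status(s)
T=world(0,.0875,.15)
b=need(s,T);n=16
r=Ro.from_quat(s["tool_rot"]);st=(T-s["tool_pos"])/n
for i in range(n):
    print((r.inv().apply(st)/.04).round(2).tolist());r=r*Ro.from_rotvec(b/n)
print((np.degrees(b)/8/n).round(3))
E
```

```text
t 0.1 base XYZ mm [-312.2 -497.6  238. ] F base [ 0.5  0.5 -0.5] open 88.0 grip 0.0
tool shift units [ 12.982 -10.312   2.213] turn units [-1.000e-02 -6.000e-03 -8.319e+00]
[0.81, -0.64, 0.14]
[0.86, -0.58, 0.14]
[0.9, -0.52, 0.14]
[0.93, -0.45, 0.14]
[0.96, -0.39, 0.14]
[0.99, -0.31, 0.14]
[1.01, -0.24, 0.14]
[1.02, -0.17, 0.14]
[1.03, -0.09, 0.14]
[1.04, -0.02, 0.14]
[1.03, 0.06, 0.14]
[1.03, 0.13, 0.14]
[1.02, 0.21, 0.14]
[1.0, 0.28, 0.14]
[0.98, 0.35, 0.14]
[0.95, 0.42, 0.14]
[-0.001 -0.    -0.52 ]
```

Call:
play_rows --linear '[[0.8, -0.64, 0.1], [0.86, -0.58, 0.1], [0.9, -0.52, 0.1], [0.93, -0.45, 0.1], [0.96, -0.4, 0.1], [0.98, -0.3, 0.1], [1, -0.24, 0.1], [1, -0.17, 0.1]]' --dr '[[0, 0, -0.52], [0, 0, -0.52], [0, 0, -0.52], [0, 0, -0.52], [0, 0, -0.52], [0, 0, -0.52], [0, 0, -0.52], [0, 0, -0.52]]' --jaw 70 --force 20

```text
clock: 0.9
tool_pos: [0.38, -0.3457, 0.2064]
tool_rot: [0.903, 0.429, -0.0, -0.0]
force: [0.6, -0.0, -0.2]
opening: 0.07
grip_force: 0.0
```

Call:
play_rows --linear '[[1, -0.09, 0.1], [1, -0.02, 0.1], [1, 0.06, 0.1], [1, 0.13, 0.1], [1, 0.2, 0.1], [1, 0.28, 0.1], [0.95, 0.35, 0.1], [0, 0, 0]]' --dr '[[0, 0, -0.52], [0, 0, -0.52], [0, 0, -0.52], [0, 0, -0.52], [0, 0, -0.52], [0, 0, -0.52], [0, 0, -0.52], [0, 0, -0.52]]'

```text
clock: 1.7
tool_pos: [0.5413, -0.1062, 0.1784]
tool_rot: [0.74, 0.673, 0.002, -0.001]
force: [-0.3, -0.2, 0.7]
opening: 0.0703
grip_force: 0.0
```

Run:
```python
from h import *
from plant import *
s=sense();status(s);need(s,world(0,.0875,.13))
f=grab_frame("wrist");cv2.imwrite("pics/wrist1.png",f["color"][:,:,::-1]);np.savez("wrist1.npz",**f)
```

```text
t 1.7 base XYZ mm [-21.1  49.6 178.4] F base [-0.3 -0.3  0.7] open 70.3 grip 0.0
tool shift units [0.937 0.537 1.215] turn units [ 0.009 -0.029  0.082]
```

Call:
play_rows --linear '[[0.46, 0.27, 0.4], [0.47, 0.27, 0.4], [0, 0, 0.4], [0, 0, 0]]' --dr '[[0, 0, 0.04], [0, 0, 0.04], [0, 0, 0], [0, 0, 0]]'

```text
clock: 2.15
tool_pos: [0.5623, -0.0786, 0.1286]
tool_rot: [0.747, 0.664, -0.002, -0.002]
force: [-1.2, -0.7, -0.2]
opening: 0.0706
grip_force: 0.0
```

Run:
```python
from h import *
from plant import *
s=sense();status(s);need(s,world(0,.0875,.066))
f=grab_frame("wrist");cv2.imwrite("pics/wrist2.png",f["color"][:,:,::-1])
for f in(f,dict(np.load("wrist1.npz"))):
    c=cloud(f);q=c[...,:2]-O;X=q@E_;Y=q@D;Z=c[...,2];ok=f["depth"]>0
    for nm,z0,z1,y0,y1 in(("pin",.083,.1,.05,.13),("bar",.05,.075,-.03,.2),("tooth",.046,.058,.2,.25)):
        k=ok&(abs(X)<.03)&(Y>y0)&(Y<y1)&(Z>z0)&(Z<z1)
        print(nm,k.sum(),*( [np.percentile(a[k],[2,50,98]).round(4) for a in(X,Y,Z)] if k.sum()>5 else []))
```

```text
t 2.15 base XYZ mm [ -3.1  79.2 128.6] F base [-1.1 -0.8 -0.2] open 70.6 grip 0.0
tool shift units [0.21  0.081 1.563] turn units [-0.033  0.003 -0.088]
pin 2038 [-0.0175  0.0019  0.0208] [0.0805 0.0893 0.0946] [0.0845 0.0909 0.0929]
bar 6434 [-0.0061  0.0016  0.0094] [0.0039 0.1093 0.1693] [0.065  0.0663 0.0691]
tooth 653 [-0.0197  0.0006  0.0226] [0.2183 0.2189 0.2207] [0.0463 0.0518 0.0536]
pin 1455 [-0.0176  0.0012  0.0206] [0.0801 0.0882 0.0947] [0.085  0.0909 0.0931]
bar 6558 [-0.0139  0.0011  0.0155] [-0.0278  0.0684  0.1689] [0.0523 0.0662 0.0704]
tooth 0
```

View pics/wrist2.png

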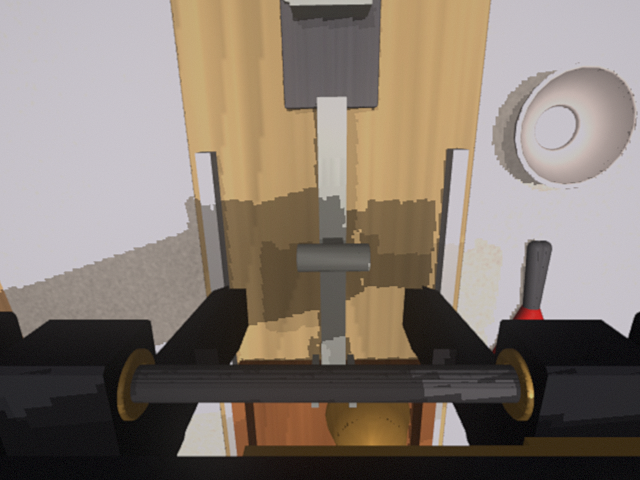

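The wrist view shows the pin at (333,258), centred between the open fingers (x +1.5 mm, y 88 mm). The tooth is ahead at the top edge.

Call:
play_rows --linear '[[0.2, 0.12, 0.2], [0, 0, 0.4], [0, 0, 0.4], [0, 0, 0.35], [0, 0, 0.2], [0, 0, 0], [0, 0, 0]]' --dr '[[0, 0, -0.08], [0, 0, 0], [0, 0, 0], [0, 0, 0], [0, 0, 0], [0, 0, 0], [0, 0, 0]]'

```text
clock: 2.9
tool_pos: [0.57, -0.0709, 0.0687]
tool_rot: [0.743, 0.669, -0.0, -0.0]
force: [-0.6, -0.1, 0.0]
opening: 0.07
grip_force: 0.0
```

Run:
```python
from h import *
from plant import *
s=sense();status(s);need(s,world(.0015,.088,.066))
```

```text
t 2.9 base XYZ mm [ 3.8 87.6 68.7] F base [-0.6 -0.1  0. ] open 70.0 grip 0.0
tool shift units [ 0.009 -0.056  0.067] turn units [-0.001 -0.     0.   ]
```

Shift sideways, then close on the pin.

Call:
play_rows --linear '[[0, -0.05, 0.06], [0, 0, 0]]' --dr '[[0, 0, 0], [0, 0, 0]]' --jaw 50

```text
clock: 3.1
tool_pos: [0.5679, -0.0708, 0.0665]
tool_rot: [0.743, 0.669, 0.0, 0.0]
force: [0.5, 0.2, 1.0]
opening: 0.0561
grip_force: 0.0
```

Call:
play_rows --linear '[[0, 0, 0], [0, 0, 0], [0, 0, 0], [0, 0, 0], [0, 0, 0], [0, 0, 0]]' --dr '[[0, 0, 0], [0, 0, 0], [0, 0, 0], [0, 0, 0], [0, 0, 0], [0, 0, 0]]' --jaw 30 --force 15

```text
clock: 3.7
tool_pos: [0.5676, -0.0707, 0.0665]
tool_rot: [0.743, 0.669, -0.0, -0.0]
force: [-2.9, 0.3, 5.8]
opening: 0.0397
grip_force: 15.0
```

Run:
```python
from h import *
from plant import *
s=sense();status(s)
```

```text
t 3.7 base XYZ mm [ 1.4 87.6 66.5] F base [-2.9 -0.   5.8] open 39.7 grip 15.0
```

Call:
play_rows --linear '[[-0.02, 0, -0.12], [-0.03, 0, -0.12], [-0.04, 0, -0.12], [-0.05, 0, -0.1], [0, 0, 0], [0, 0, 0]]' --dr '[[0, 0, 0], [0, 0, 0], [0, 0, 0], [0, 0, 0], [0, 0, 0], [0, 0, 0]]' --force 20

```text
clock: 4.3
tool_pos: [0.567, -0.0761, 0.0847]
tool_rot: [0.743, 0.669, -0.0, -0.0]
force: [-1.1, 0.7, -3.0]
opening: 0.0398
grip_force: 20.0
```

```bash
cat > look.py <<'E'
import sys
from h import *
from plant import *
s=sense();status(s)
for n in("top","side","wrist"):
    f=grab_frame(n)
    if n==(sys.argv[1:] or[""])[0]: cv2.imwrite(f"pics/{sys.argv[2]}.png",f["color"][:,:,::-1])
    c=cloud(f);q=c[...,:2]-O;X=q@E_;Y=q@D;Z=c[...,2];ok=f["depth"]>0
    # bar top along nose, and front end
    k=ok&(abs(X)<.008)&(Y>.12)&(Y<.3)&(Z>.057)&(Z<.13)
    if k.sum()>20:
        a=np.polyfit(Y[k],Z[k],1);print(n,"nose n",k.sum(),"Ymax",np.percentile(Y[k],98).round(4),"slope rad",np.arctan(a[0]).round(3),"Zmed",np.median(Z[k]).round(4),"at Y",np.median(Y[k]).round(4))
    k=ok&(abs(X)>.011)&(abs(X)<.022)&(Y>.2)&(Y<.25)&(Z>.048)&(Z<.057)
    if k.sum()>20: print(n,"tooth n",k.sum(),"Y",np.percentile(Y[k],[2,50,98]).round(4))
    k=ok&(abs(X)>.03)&(abs(X)<.07)&(Y>-.06)&(Y<.12)&(Z>.049)&(Z<.057)
    if k.sum()>20: print(n,"tray front",k.sum(),np.percentile(Y[k],[50,98]).round(4))
E
python3 look.py side s3
```

```text
t 4.3 base XYZ mm [ 1.3 82.2 84.7] F base [-1.2  0.6 -3. ] open 39.8 grip 20.0
top nose n 212 Ymax 0.1711 slope rad -0.005 Zmed 0.0945 at Y 0.1482
top tooth n 50 Y [0.2187 0.2232 0.2278]
top tray front 130 [-0.0347 -0.0282]
side nose n 479 Ymax 0.1724 slope rad 0.053 Zmed 0.0889 at Y 0.1522
side tooth n 82 Y [0.2187 0.2252 0.2297]
side tray front 115 [-0.0328 -0.0266]
wrist nose n 5260 Ymax 0.171 slope rad 0.086 Zmed 0.095 at Y 0.1484
wrist tray front 705 [-0.0287 -0.0271]
```

View pics/s3.png

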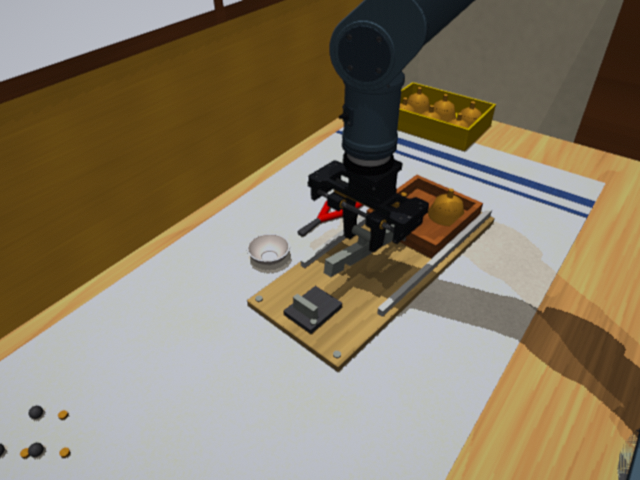

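The bar is raised to about 0.17 rad and held, with the nose near (335,262). Next I slide the tray in by about 91 mm.

Call:
play_rows --linear '[[0.1, 0, 0], [0.2, 0, 0], [0.3, 0, 0], [0.3, 0, 0], [0.3, 0, 0], [0.2, 0, 0], [0.1, 0, 0], [0, 0, 0]]' --dr '[[0, 0, 0], [0, 0, 0], [0, 0, 0], [0, 0, 0], [0, 0, 0], [0, 0, 0], [0, 0, 0], [0, 0, 0]]'

```text
clock: 5.25
tool_pos: [0.5736, -0.0147, 0.0848]
tool_rot: [0.743, 0.669, 0.0, -0.001]
force: [-4.2, 3.6, -2.9]
opening: 0.04
grip_force: 20.0
```

```bash
python3 look.py; python3 -c "
from h import *
from plant import *
need(sense(),world(.0015,.1737,.0845))"
```

```text
t 5.25 base XYZ mm [  1.4 143.9  84.8] F base [-4.5  3.1 -2.9] open 40.0 grip 20.0
top nose n 98 Ymax 0.2325 slope rad -0.017 Zmed 0.0972 at Y 0.221
top tooth n 35 Y [0.2191 0.2237 0.2281]
top tray front 260 [0.0078 0.0331]
side nose n 1006 Ymax 0.2331 slope rad 0.019 Zmed 0.087 at Y 0.1846
side tooth n 87 Y [0.219  0.2251 0.2298]
side tray front 185 [0.025  0.0346]
wrist nose n 9599 Ymax 0.2309 slope rad -0.046 Zmed 0.0949 at Y 0.1872
wrist tooth n 925 Y [0.2188 0.2237 0.2286]
wrist tray front 736 [0.033  0.0345]
tool shift units [0.748 0.004 0.011] turn units [-0.002 -0.015  0.008]
```

Call:
play_rows --linear '[[0.1, 0, 0], [0.2, 0, 0], [0.2, 0, 0], [0.15, 0, 0], [0.1, 0, 0], [0, 0, 0], [0, 0, 0]]' --dr '[[0, 0, 0], [0, 0, 0], [0, 0, 0], [0, 0, 0], [0, 0, 0], [0, 0, 0], [0, 0, 0]]'

```text
clock: 6.1
tool_pos: [0.5766, 0.0142, 0.0848]
tool_rot: [0.743, 0.669, 0.0, -0.0]
force: [-5.3, 1.4, -3.0]
opening: 0.0393
grip_force: 20.0
```

```bash
python3 look.py; python3 -c "
from h import *
from plant import *
need(sense(),world(.0015,.1737,.0845))"
```

```text
t 6.1 base XYZ mm [  1.4 172.9  84.8] F base [-5.5  0.8 -3. ] open 39.3 grip 20.0
top nose n 28 Ymax 0.2623 slope rad -0.896 Zmed 0.0978 at Y 0.2568
top tray front 427 [0.0281 0.0622]
side nose n 1062 Ymax 0.2624 slope rad 0.061 Zmed 0.0866 at Y 0.2139
side tooth n 42 Y [0.2189 0.2247 0.2293]
side tray front 324 [-0.0042  0.0633]
wrist nose n 9992 Ymax 0.26 slope rad 0.006 Zmed 0.0945 at Y 0.214
wrist tooth n 852 Y [0.2187 0.2239 0.2287]
wrist tray front 732 [0.062  0.0636]
tool shift units [0.02  0.002 0.007] turn units [-0.002 -0.009  0.004]
```

Call:
play_rows --linear '[[0.03, 0, 0.08], [0.04, 0, 0.1], [0, 0, 0], [0, 0, 0]]' --dr '[[0, 0, 0], [0, 0, 0], [0, 0, 0], [0, 0, 0]]'

```text
clock: 6.65
tool_pos: [0.577, 0.0167, 0.0777]
tool_rot: [0.743, 0.669, 0.0, -0.0]
force: [-6.3, 2.0, -1.1]
opening: 0.0395
grip_force: 20.0
```

Call:
play_rows --linear '[[0.015, 0, 0.04], [0.015, 0, 0.04], [0, 0, 0], [0, 0, 0]]' --dr '[[0, 0, 0], [0, 0, 0], [0, 0, 0], [0, 0, 0]]'

```text
clock: 7.05
tool_pos: [0.577, 0.0176, 0.0746]
tool_rot: [0.743, 0.669, 0.0, -0.0]
force: [-5.8, 1.1, -1.4]
opening: 0.0397
grip_force: 20.0
```

```bash
python3 look.py
```

```text
t 7.05 base XYZ mm [  1.4 176.4  74.6] F base [-5.9  0.5 -1.4] open 39.7 grip 20.0
top tray front 431 [0.0296 0.0622]
side nose n 889 Ymax 0.2631 slope rad -0.084 Zmed 0.0748 at Y 0.2183
side tooth n 43 Y [0.2187 0.225  0.2296]
side tray front 342 [-0.0048  0.0631]
wrist nose n 9372 Ymax 0.2604 slope rad -0.082 Zmed 0.0785 at Y 0.2126
wrist tooth n 984 Y [0.2188 0.224  0.2287]
```

Call:
play_rows --linear '[[0.01, 0, 0.04], [0, 0, 0], [0, 0, 0]]' --dr '[[0, 0, 0], [0, 0, 0], [0, 0, 0]]'

```text
clock: 7.5
tool_pos: [0.5771, 0.0181, 0.073]
tool_rot: [0.743, 0.669, 0.0, -0.0]
force: [-7.0, 0.5, -1.4]
opening: 0.0395
grip_force: 20.0
```

Call:
play_rows --linear '[[0.01, 0, 0.04], [0, 0, 0], [0, 0, 0]]' --dr '[[0, 0, 0], [0, 0, 0], [0, 0, 0]]'

```text
clock: 7.8
tool_pos: [0.5771, 0.0185, 0.0714]
tool_rot: [0.743, 0.669, 0.0, -0.0]
force: [-5.4, 0.8, -0.0]
opening: 0.0393
grip_force: 20.0
```

It is below the crown-resting angle with no contact force, so the tooth is entering the notch. I'll keep lowering.

Call:
play_rows --linear '[[0.01, 0, 0.04], [0, 0, 0], [0, 0, 0]]' --dr '[[0, 0, 0], [0, 0, 0], [0, 0, 0]]'

```text
clock: 8.1
tool_pos: [0.5772, 0.0188, 0.0698]
tool_rot: [0.743, 0.669, 0.0, -0.0]
force: [-5.8, 1.2, -1.4]
opening: 0.0396
grip_force: 20.0
```

Call:
play_rows --linear '[[0.01, 0, 0.04], [0, 0, 0], [0, 0, 0]]' --dr '[[0, 0, 0], [0, 0, 0], [0, 0, 0]]'

```text
clock: 8.4
tool_pos: [0.5772, 0.0192, 0.0682]
tool_rot: [0.743, 0.669, 0.0, -0.0]
force: [-6.1, 0.7, -0.8]
opening: 0.0396
grip_force: 20.0
```

```bash
python3 look.py wrist w5
```

```text
t 8.4 base XYZ mm [  1.4 178.   68.2] F base [-6.2  0.  -0.8] open 39.6 grip 20.0
top tray front 441 [0.0357 0.0623]
side nose n 693 Ymax 0.2627 slope rad -0.137 Zmed 0.067 at Y 0.2156
side tooth n 47 Y [0.2184 0.2248 0.2295]
side tray front 361 [0.0053 0.0631]
wrist nose n 9303 Ymax 0.2608 slope rad -0.109 Zmed 0.0685 at Y 0.2106
wrist tooth n 1032 Y [0.219  0.2241 0.2287]
```

Call:
play_rows --linear '[[0.005, 0, 0.03], [0, 0, 0], [0, 0, 0]]' --dr '[[0, 0, 0], [0, 0, 0], [0, 0, 0]]'

```text
clock: 8.85
tool_pos: [0.5772, 0.0195, 0.067]
tool_rot: [0.743, 0.669, 0.0, -0.0]
force: [-5.4, 0.4, -0.8]
opening: 0.04
grip_force: 20.0
```

Call:
play_rows --linear '[[0, 0, 0], [0, 0, 0], [0, 0, 0], [0, 0, 0], [0, 0, 0]]' --dr '[[0, 0, 0], [0, 0, 0], [0, 0, 0], [0, 0, 0], [0, 0, 0]]' --jaw 64

```text
clock: 9.35
tool_pos: [0.5779, 0.019, 0.0669]
tool_rot: [0.743, 0.669, 0.0, 0.0]
force: [-0.4, -0.4, 0.3]
opening: 0.0641
grip_force: 0.0
```

Call:
play_rows --linear '[[0, 0, -0.2], [0, 0, -0.5], [0, 0, -0.8], [0, 0, -0.8], [0, 0, -0.8], [0, 0, -0.5], [0, 0, 0], [0, 0, 0]]' --dr '[[0, 0, 0], [0, 0, 0], [0, 0, 0], [0, 0, 0], [0, 0, 0], [0, 0, 0], [0, 0, 0], [0, 0, 0]]'

```text
clock: 10.15
tool_pos: [0.5774, 0.0189, 0.2108]
tool_rot: [0.743, 0.669, 0.0, 0.0]
force: [0.1, -1.0, -0.5]
opening: 0.0641
grip_force: 0.0
```

```bash
python3 look.py side s6
```

```text
t 10.15 base XYZ mm [  1.6 177.7 210.8] F base [ 0.2 -0.9 -0.5] open 64.1 grip 0.0
top tray front 453 [0.0372 0.0624]
side nose n 850 Ymax 0.2626 slope rad -0.036 Zmed 0.0651 at Y 0.1996
side tooth n 54 Y [0.2186 0.2241 0.2288]
side tray front 490 [0.0374 0.0633]
wrist nose n 3137 Ymax 0.2603 slope rad -0.036 Zmed 0.0664 at Y 0.1973
wrist tooth n 335 Y [0.2188 0.2238 0.2286]
wrist tray front 1612 [0.0541 0.063 ]
```

View pics/s6.png

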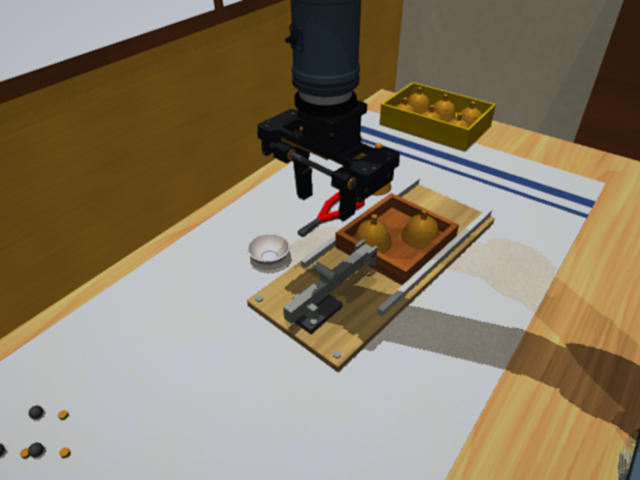

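The side view shows the tray in, the bar lying level over the tooth (nose about (297,310)), and the dish and pliers untouched. One quick check that the nose is level, then I hand in.

Run:
```python
from h import *
from plant import *
f=grab_frame("wrist");c=cloud(f);q=c[...,:2]-O;X=q@E_-.001;Y=q@D;Z=c[...,2];ok=f["depth"]>0
zs=[]
for a,b in((.1,.15),(.2,.22),(.24,.258)):
    k=ok&(abs(X)<.006)&(Y>a)&(Y<b)&(Z>.05)&(Z<.082);zs.append(np.median(Z[k]))
print(np.round(zs,4))
if zs[2]<.0685: print(close_job())
```

```text
[0.0663 0.0663 0.0662]
the job is handed in; nothing more can be done
None
```

The tray is shut and locked: the bar lies level with its notch down over the tooth, the gripper is clear, and the dish and pliers look undisturbed (the handbell was mostly hidden behind the gripper in the last picture); handed in at about 10 s, and no result was returned.

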